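Latch the transfer box's inner door and hold its sprung hatch just under balance

TASK

The glovebox's transfer box is about to be loaded: first swing the drop latch of its inner door over until it lies fully down in its catch, and only then raise the sprung top hatch by its bar until it is past its balance point. Do not let it spring up to its stop; ease it back and finish the job holding it by the bar just below the balance point (within some ten degrees), so that it would fall shut by itself if you let go: keep hold of it at the end. Leave the bottle, jar and beaker beside the box where they stand.

Things in the scene. Friction and masses are not known exactly. Their poses are not given: they have to be found in the camera images.
- chamber: the transfer box: fixed clear acrylic box edged with aluminium, 200 mm deep (its x, away from the robot at yaw 0; turned up to 0.2 rad) by 360 mm long (its y) by 110 mm high; origin at the centre of its underside. The hatch covers its top from y -80 to +150 mm; the white inner door (shut, fixed) is on its -y end, its latch on the deck beside the hatch. Gauge and valve on the +y end.
- hatch (a joint): hatch opening in rad: 0 shut, 1.45 stop. Clear 0.70 kg panel, 230 mm wide, 12 mm thick, hinged along its far (+x) edge with counterbalance springs; its edge nearest the robot rises. Balance at 0.95 rad (54 degrees): below it falls shut, above it springs to the stop. At the bar it needs 1.3 N up when shut, 0.55 N at 0.72 rad, 0 at 0.95, 0.4 N down at 1.1. Little friction.
- hatch_hinge (a point): midpoint of the hatch's hinge axis: 85 mm in +x, 35 mm in +y and 118 mm above the box's origin. The axis runs along the box's y.
- hatch_bar (a point): centre of the hatch's round steel bar handle, 12 mm thick, along the box's y, 227 mm from the hinge axis; shut, it is 118 mm above the bench. Two arms 67 mm either side of centre carry it; 35 mm of clear space lies between it and the panel edge and box front wall. At hatch angle a it is 227*cos(a) mm in front of the hinge axis (box -x) and 227*sin(a) mm above it.
- latch (a joint): opening angle of the drop latch in rad: 0 lying fully down in its catch, pi/2 standing upright, 1.9 leaning back over the box (its limit). Stiff pivot: it stays where it is left; under 1 N at its knob moves it. Starts between 1.0 and 1.7.
- latch_pivot (a point): centre of the latch's pivot: -30 mm in x, -105 mm in y and 126 mm above the box's origin, 16 mm above the deck. Its axis runs along the box's x, between two ears 26 mm over all. The latch arm is a flat steel bar 100 mm long, 12 mm wide (box x), 6 mm thick, its end turned down 20 mm.
- latch_knob (a point): centre of the 20 mm metal ball knob on the latch's end, 115 mm from the pivot. At latch angle b it is 115*cos(b) mm from the pivot toward the box's -y and 115*sin(b) mm above it. Shut, the arm lies level in the 20 mm wide slot of the steel catch on the inner door, 83 mm from the pivot, whose cheeks rise 12 mm above the arm; the knob overhangs the box's end.
- amber_bottle: bystander: amber glass bottle with white cap, 68 mm across, 150 mm tall, off the box's +y end; origin at the centre of its foot.
- white_jar: bystander: white plastic jar, 60 mm across, 75 mm tall, off the box's +y end, nearer the robot; origin at the centre of its foot.
- beaker: bystander: glass beaker, 72 mm across, 95 mm tall, off the box's -y end; origin at the centre of its foot.

How it is judged:
By the outcome, as a careful person would: the job done as asked, in the order asked, and still so for the second after the job is handed in, while the arm keeps its last pose, push and grip.
It also fails if it takes over 54 s, if anything falls off the work surface, if the arm or the gripper's body presses on something with over 40 N, if the wrist force passes 120 N, or if a joint passes its speed limit or range.

ROBOT

A 6-joint arm with a two-finger parallel gripper is mounted at the origin on the work surface. World frame = base frame: x ahead of the robot, y to its left, z up, the work surface at z = 0. Lengths are in m, angles in rad, forces in N, time in s.
With the tool pointing down it reaches from about 0.35 to 0.975 m from the base axis. Payload 4.9 kg.
Tool frame: the origin (TCP) lies between the finger pads; the fingertips stand 17 mm ahead of it and the grasp point (between the pads) lies 2 mm behind it; z points along the fingers, y is the direction in which the jaws open and shut (so a half turn about z gives the same grasp; the last joint's range is limited). The gripper opens to 85 mm and grips with 20 to 120 N. Pads are 22 mm wide; open, the fingers measure 114 mm over their backs; the gripper's body (76 mm by 85 mm) begins 54 mm behind the grasp point. The pads swing forward as they close: fully open they stand 13 mm farther back than shut.
Start: joints at [1.086, 0.053, 1.613, -0, 1.476, -0.119], TCP at [0.224, 0.584, 0.248] pointing down, gripper open.
Joint ranges: [-3.01, 3.01], [-1.01, 2.22], [0.06, 2.58], [-1.02, 4.17], [0.09, 2.62], [-3.14, 3.14]. Speed limits (rad/s): [2.57, 2.57, 3.14, 3.14, 3.14, 3.14].

INTERFACE

Orientations are given as a unit quaternion [w, x, y, z].
In Python, from plant import state, grab_frame, camera_model, job_done, find_in, silhouettes, landmark_of gives the robot as it stands.
- The arm moves only by the shell command python3 -m crank 'ROWS'. ROWS is JSON, a list of rows, each an object with "angular": the turn, a rotation vector about the tool's x, y, z each as a share of 5 degrees, from -1 to 1, a list of three; "delta_pos": the shift along the tool's x, y, z each as a share of 3 cm, from -1 to 1, a list of three; "gripper": the opening, from 0 (shut) to 1 (fully open). In form: [{"angular": [ax, ay, az], "delta_pos": [tx, ty, tz], "gripper": gripper}, ...]. A call has 1 to 12 rows; each row shifts and turns the commanded pose from where the row before left it, along the tool's axes as they then stand; what a row does not reach is not made up. A row lasts 1/8 s, in which the tool goes at most 62.5 mm and 10.7 degrees, less where a joint would pass 70% of its speed; a pose out of reach is approached as far as the arm can. A call with a number of a shift or a turn outside -1 to 1 is refused whole. A call with a gripper value outside its range is refused whole. The fingers move at their own pace and stop on an object; the grip force is fixed at half the most. Time passes only in rows, so rows that do not move let the fingers close. It gives the time, the measured TCP pose, the force and the opening at its end, in the units of the state.
- state(): the state, without advancing time (a new reading comes with each control period).
- grab_frame(name): name is "scene" or "top" or "wrist"; returns the picture (420x560x3 uint8, red, green, blue); there is no depth.
- camera_model(name): a dict with "camera_matrix" (3x3 intrinsics, pixels), "dist_coeffs" ([k1, k2, p1, p2, k3] as OpenCV has them; the pictures are not rectified), "rvec" (rotation vector, rad) and "tvec" (3), from world to camera coordinates, as OpenCV has them; the wrist camera has in their place "mount" (4x4, takes a point from camera to tool coordinates, whose origin is the TCP and whose axes are the flange's). Camera axes: x right, y down, z forward; pixel columns grow to the right and rows downward; lengths in m; the calibration is good to about 2 mm. A picture is of the moment at which its call begins: read the wrist's pose just before it. camera_model takes no time and is no camera call.
- job_done(): hands the job in, once; it reports no verdict.
Trained networks look in the newest picture that a camera, given by its name, has taken for a name from the list of things; names that differ only in an ending like _2 or _b are one class to them, and where a whole thing is asked for, a point or a joint stands for the part that bears it (a point fixed in the world has none). Each returns a list of dicts, best first, with "conf" (0 to 1); they miss things now and then, are a little off and sometimes report something else, mostly with a low value. They report only what shows in the picture. A call takes as long as a camera call.
- find_in(camera, target): "bbox" ([left, top, right, bottom] in pixels, round what is visible of it).
- silhouettes(camera, target): "mask" (420x560 bool, what is visible of it) and "bbox" ([left, top, right, bottom] in pixels, round what is visible of it).
- landmark_of(camera, target): "pixel" ([column, row] in pixels: a listed point, or the origin of a listed thing).
The state is a dict: "time": time; "joint_pos": joint angles; "joint_vel": joint speeds; "joint_efforts": joint torques, N m; "tool_pos": TCP position; "tool_rot": TCP orientation; "contact_force": force on the tool from outside, world axes, zero at the start; "ft_torque": the same for the moment, N m; "gripper_width": opening from 0.0 (shut) to 1.0 (fully open).
Only numpy, scipy, OpenCV 4.12 (cv2) and the standard library are available. Lean on these libraries where they do the work, as an engineer would, in place of code of your own. Each camera call takes 0.05 s, during which the arm holds its last target.

## Working session

There is one attempt and no reset: what is moved stays moved. The work goes in short steps, Python scripts to look and compute and a shell command to move; the robot and the scene stay as the last step left them, time stands still between calls to the robot, and variables do not carry over. Pictures are saved under pics/ and viewed, and the job is handed in when it is done.

```bash
ls; mkdir -p pics
python3 - <<'E'
from plant import *
import cv2, numpy as np
print(state())
for c in ["scene","top"]:
    im=grab_frame(c); cv2.imwrite(f"pics/{c}0.png",im[:,:,::-1])
    print(c,camera_model(c))
    for t in ["chamber","hatch_hinge","hatch_bar","latch_pivot","latch_knob","amber_bottle","white_jar","beaker"]:
        print(t,[(np.round(d["pixel"],1),round(d["conf"],2)) for d in landmark_of(c,t)[:2]])
print(camera_model("wrist"), state()["time"])
E
```

```text
pics
{'time': 0.0, 'joint_pos': array([ 1.08598951e+00,  5.33407724e-02,  1.61431666e+00, -8.51639620e-06,
        1.47601248e+00, -1.19018567e-01]), 'joint_vel': array([-0.00026388, -0.00094551, -0.00054153, -0.00033589,  0.00023175,
       -0.00224907]), 'joint_efforts': array([ 1.75445424e-03, -3.93672252e+01, -3.70184433e+01,  4.51239123e-05,
        6.72900627e-03, -1.77163867e-05]), 'tool_pos': array([0.22328374, 0.58311067, 0.24705943]), 'tool_rot': array([-3.04786462e-04,  1.81875688e-01,  9.83320983e-01, -9.92912496e-04]), 'contact_force': array([ 0.20742569, -0.0331103 ,  0.70762127]), 'ft_torque': array([0.00860853, 0.05526265, 0.00897155]), 'gripper_width': 0.9974654768052488}
scene {'camera_matrix': array([[487.64400814,   0.        , 273.37265211],
       [  0.        , 487.64400814, 210.90864478],
       [  0.        ,   0.        ,   1.        ]]), 'dist_coeffs': array([-0.16896534,  0.        ,  0.        ,  0.        ,  0.        ]), 'rvec': array([ 1.81506195,  1.70785433, -0.70184619]), 'tvec': array([-0.09152226, -0.32716551,  1.79123679])}
chamber [(array([239.3
[... 978 characters left out ...]
)]
white_jar [(array([188.9, 201.5]), 0.66)]
beaker [(array([433.7, 224.5]), 0.93)]
{'camera_matrix': array([[357.32686464,   0.        , 273.06991956],
       [  0.        , 357.32686464, 211.4708153 ],
       [  0.        ,   0.        ,   1.        ]]), 'dist_coeffs': array([-0.03181867,  0.        ,  0.        ,  0.        ,  0.        ]), 'mount': array([[ 1.05434442e-03, -9.63070895e-01, -2.69245873e-01,
         6.80048990e-02],
       [ 9.99999313e-01,  8.77493885e-04,  7.77188798e-04,
        -9.58006456e-04],
       [-5.12226304e-04, -2.69246508e-01,  9.63071158e-01,
        -1.26078339e-01],
       [ 0.00000000e+00,  0.00000000e+00,  0.00000000e+00,
         1.00000000e+00]])} 0.9
```

View pics/scene0.png

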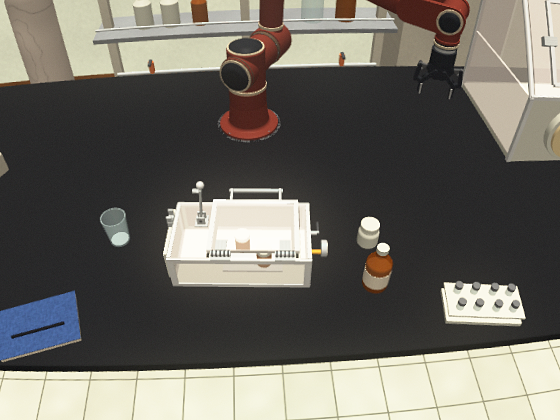

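View pics/top0.png

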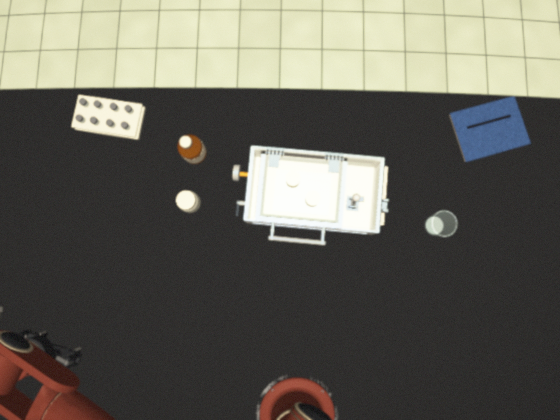

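```bash
cat > h.py <<'E'
import cv2, numpy as np
from scipy.optimize import least_squares
from scipy.spatial.transform import Rotation as R
from plant import camera_model
CM={c:camera_model(c) for c in("scene","top")}
def proj(c,P):
    m=CM[c]; return cv2.projectPoints(np.atleast_2d(P).astype(float),m["rvec"],m["tvec"],m["camera_matrix"],m["dist_coeffs"])[0].reshape(-1,2)
def chw(p,L): # box local->world ; p=x,y,yaw
    c,s=np.cos(p[2]),np.sin(p[2]); L=np.atleast_2d(L)
    return np.c_[p[0]+c*L[:,0]-s*L[:,1],p[1]+s*L[:,0]+c*L[:,1],L[:,2]]
def hinge(): return [.085,.035,.118]
def bar(a=0): return [.085-.227*np.cos(a),.035,.118+.227*np.sin(a)]
def piv(): return [-.03,-.105,.126]
def knob(b): return [-.03,-.105-.115*np.cos(b),.126+.115*np.sin(b)]
E
cat > fit.py <<'E'
from h import *
obs={"scene":{"o":(239.3,258.3),"h":(250,251.3),"bar":(255.7,189.1),"p":(202.9,214.9),"k":(197.4,185.8)},
"top":{"o":(314.2,190.4),"h":(303.1,154),"bar":(293.2,238.1),"p":(351.2,201),"k":(353.5,197.2)}}
def res(q):
    L=np.array([[0,0,0],hinge(),bar(),piv(),knob(q[3])]); W=chw(q,L)
    return np.concatenate([(proj(c,W)-np.array([obs[c][k] for k in("o","h","bar","p","k")])).ravel() for c in obs])
s=least_squares(res,[.6,0,0,1.3],loss="soft_l1",f_scale=2)
print(s.x); print(res(s.x).reshape(2,5,2).round(1))
E
python3 fit.py
```

```text
[ 0.63675319 -0.03141554 -0.09959931  1.64616131]
[[[ 3.1 -0.8]
  [ 1.2  3.4]
  [ 1.4  2.3]
  [-1.7  2.3]
  [ 2.2 -0.6]]

 [[-2.4  2.1]
  [ 1.8  0.3]
  [ 1.7  0.1]
  [ 1.3  1.5]
  [ 2.  -0.2]]]
```

The scene view shows the box at about (240,245), the bar running (230,190)-(283,191), and the upright latch knob at (200,186). In the top view the bar runs (271,240)-(325,243), and the latch is at (354,200). I'll check the fit with an overlay.

```bash
cat > ov.py <<'E'
from h import *
import sys
def overlay(c,src,out,p,b,a,crop,z=4):
    im=cv2.imread(src); x0,y0,x1,y1=crop
    im=cv2.resize(im[y0:y1,x0:x1],None,fx=z,fy=z,interpolation=cv2.INTER_CUBIC)
    def d(L,col):
        q=(proj(c,chw(p,L))-[x0,y0]+.5)*z
        cv2.polylines(im,[q.astype(int).reshape(-1,1,2)],False,col,1)
    for z0 in(0,.11): d([[-.1,-.18,z0],[.1,-.18,z0],[.1,.18,z0],[-.1,.18,z0],[-.1,-.18,z0]],(0,200,0))
    B=np.array(bar(a)); d([B-[0,.067,0],B+[0,.067,0]],(0,0,255))
    H=np.array(hinge()); d([H-[0,.115,0],H+[0,.115,0]],(255,0,255))
    d([piv(),knob(b)],(255,0,0))
    cv2.imwrite(out,im)
if __name__=="__main__":
    p=[float(v) for v in sys.argv[1:4]]; b=float(sys.argv[4]); n=sys.argv[5]
    overlay("scene","pics/scene0.png",f"pics/ovs{n}.png",p,b,0,(150,170,345,310))
    overlay("top","pics/top0.png",f"pics/ovt{n}.png",p,b,0,(225,135,415,265))
E
python3 ov.py .63675 -.0314 -.0996 1.646 0
```

```text
(no output)
```

View pics/ovs0.png

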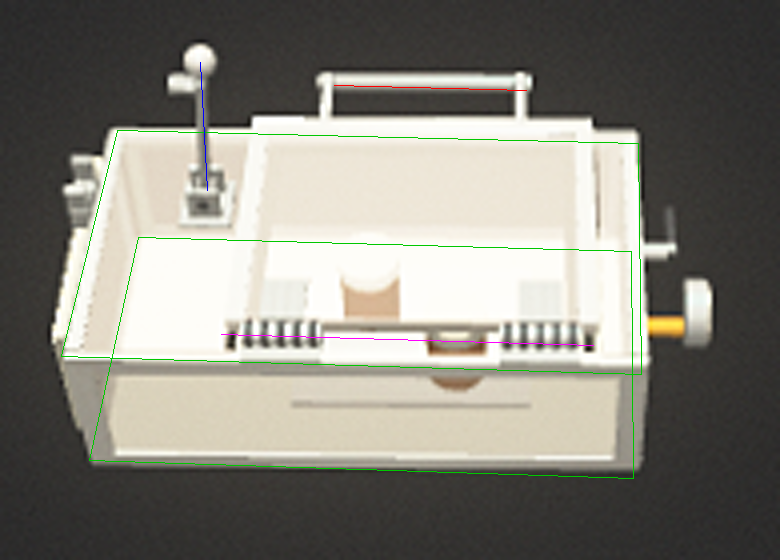

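View pics/ovt0.png

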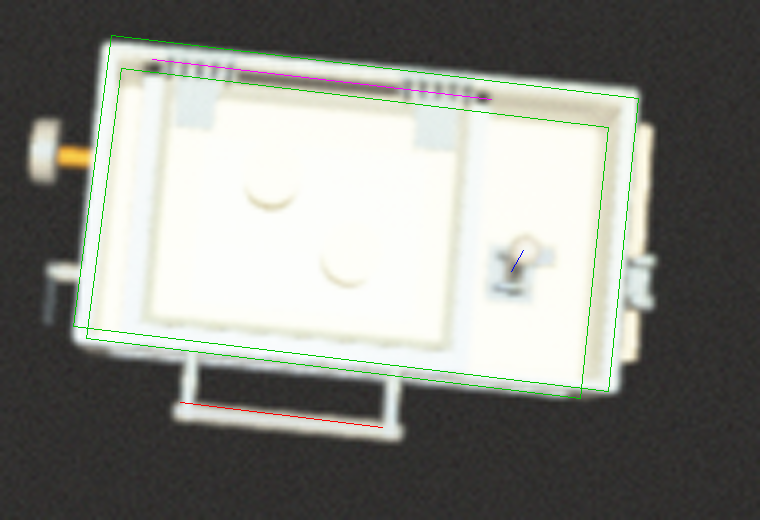

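```bash
cat > fit2.py <<'E'
from h import *
S=lambda u,v:(u/4+150-.5,v/4+170-.5)
T=lambda u,v:(u/4+225-.5,v/4+135-.5)
B=np.array(bar()); o=np.array([0,.067,0])
C=[[-.1,-.18,.11],[-.1,.18,.11],[.1,.18,.11],[.1,-.18,.11]]
def res(q):
    L=np.array([B-o,B+o,knob(q[3])]+C)
    W=chw(q,L)
    a=proj("scene",W)-[S(325,81),S(522,81),S(200,58),S(110,128),S(638,131),S(647,364),S(60,348)]
    b=proj("top",W)-[T(393,433),T(190,411),T(527,248),T(612,392),T(76,343),T(104,42),T(638,92)]
    return np.r_[a.ravel(),b.ravel()]
s=least_squares(res,[.63,-.03,-.1,1.5],loss="soft_l1",f_scale=1.5)
print(s.x.round(4)); print(res(s.x).reshape(2,-1,2).round(1).tolist())
p=s.x
for n,L in dict(bar=bar(),piv=piv(),knob=knob(p[3]),knob0=knob(0)).items(): print(n,chw(p,L).round(4))
def pt(cs,ps):
    f=lambda X:np.r_[proj("scene",X)[0]-cs,proj("top",X)[0]-ps]
    r=least_squares(f,[.6,0,.1]); return r.x.round(4),r.fun.round(1)
print("tri bar",pt(S(423.5,81),T(291.5,422)));print("tri knob",pt(S(200,58),T(527,248)))
E
python3 fit2.py
```

```text
[ 0.6326 -0.032  -0.0723  1.6513]
[[[0.8, 0.3], [-0.6, 0.5], [-0.3, 0.8], [0.5, 0.9], [-1.3, 0.8], [-0.7, -0.2], [1.1, 2.3]], [[-1.0, -0.1], [-0.7, 0.6], [-0.3, 1.2], [0.5, -0.3], [0.4, -0.7], [0.9, 1.5], [-0.5, 1.2]]]
bar [[0.4935 0.0132 0.118 ]]
piv [[ 0.5951 -0.1346  0.126 ]]
knob [[ 0.5957 -0.1253  0.2406]]
knob0 [[ 0.5867 -0.2493  0.126 ]]
tri bar (array([0.4943, 0.0119, 0.1204]), array([-0.4,  0. , -0.4, -0. ]))
tri knob (array([ 0.598 , -0.1247,  0.2456]), array([-0.3, -0. , -0.3,  0. ]))
```

```bash
cat >> h.py <<'E'
P=np.array([.6326,-.032,-.075])
def rep(target=None,yaw=None,zoff=0):
    from plant import state
    s=state(); q=s["tool_rot"]; r=R.from_quat([q[1],q[2],q[3],q[0]]); M=r.as_matrix()
    ang=np.arctan2(M[1,1],M[0,1])
    print("t",round(s["time"],2),"tcp",s["tool_pos"].round(4),"F",s["contact_force"].round(1),"T",s["ft_torque"].round(2),"w",round(s["gripper_width"],3),"ytool_deg",round(np.degrees(ang),2),"z",M[:,2].round(3))
    if target is not None:
        d=M.T@(np.array(target)-s["tool_pos"]); print("rows(3cm units):",(d/.03).round(2))
    if yaw is not None: print("turn z rows:",np.degrees(ang-yaw)/5)
    return s,M
E
python3 -c "
from h import *
rep(None,P[2])"
python3 -m crank '[{"angular":[0,0,1],"delta_pos":[0,0,-1],"gripper":0},{"angular":[0,0,1],"delta_pos":[0,0,-1],"gripper":0},{"angular":[0,0,1],"delta_pos":[0,0,-1],"gripper":0},{"angular":[0,0,1],"delta_pos":[0,0,-1],"gripper":0},{"angular":[0,0,1],"delta_pos":[0,0,0],"gripper":0},{"angular":[0,0,1],"delta_pos":[0,0,0],"gripper":0},{"angular":[0,0,1],"delta_pos":[0,0,0],"gripper":0},{"angular":[0,0,1],"delta_pos":[0,0,0],"gripper":0},{"angular":[0,0,1],"delta_pos":[0,0,0],"gripper":0},{"angular":[0,0,1],"delta_pos":[0,0,0],"gripper":0},{"angular":[0,0,1],"delta_pos":[0,0,0],"gripper":0},{"angular":[0,0,1],"delta_pos":[0,0,0],"gripper":0}]'
python3 -c "
from h import *
rep([.600,-.03,.36],P[2])"
```

```text
t 0.9 tcp [0.2235 0.5837 0.2483] F [-0.6  0.3 -0.6] T [-0.03  0.02  0.05] w 1.001 ytool_deg 69.04 z [ 0.  0. -1.]
turn z rows: 14.668050661143052
time: 2.4
tool_pos: [0.2236, 0.5836, 0.3683]
tool_rot: [0.0, 0.65, 0.76, -0.0]
contact_force: [-0.3, -0.7, -0.4]
gripper_width: -0.001
t 2.4 tcp [0.2236 0.5836 0.3683] F [-0.3 -0.7 -0.4] T [ 0.   -0.08  0.01] w -0.001 ytool_deg 8.88 z [-0. -0. -1.]
rows(3cm units): [-22.14   9.24   0.28]
turn z rows: 2.634604366318136
```

```bash
python3 -m crank '[{"angular":[0,0,1],"delta_pos":[-0.5,0,0],"gripper":0},{"angular":[0,0,1],"delta_pos":[-1,0.7,0],"gripper":0},{"angular":[0,0,0.63],"delta_pos":[-1,0.7,0],"gripper":0},{"angular":[0,0,0],"delta_pos":[-1,0.7,0],"gripper":0},{"angular":[0,0,0],"delta_pos":[-1,0.7,0],"gripper":0},{"angular":[0,0,0],"delta_pos":[-1,0.7,0],"gripper":0},{"angular":[0,0,0],"delta_pos":[-1,0.7,0],"gripper":0},{"angular":[0,0,0],"delta_pos":[-1,0.7,0],"gripper":0},{"angular":[0,0,0],"delta_pos":[-1,0.7,0],"gripper":0},{"angular":[0,0,0],"delta_pos":[-1,0.7,0],"gripper":0},{"angular":[0,0,0],"delta_pos":[-1,0.7,0],"gripper":0},{"angular":[0,0,0],"delta_pos":[-1,0.7,0],"gripper":0}]'
python3 -c "
from h import *
rep([.600,-.03,.36],P[2])"
```

```text
time: 3.9
tool_pos: [0.4391, 0.2261, 0.3685]
tool_rot: [0.0, 0.732, 0.681, 0.0]
contact_force: [0.8, -0.1, -0.2]
gripper_width: 0.001
t 3.9 tcp [0.4391 0.2261 0.3685] F [ 0.8 -0.1 -0.2] T [-0.01 -0.07  0.  ] w 0.001 ytool_deg -4.11 z [ 0.  0. -1.]
rows(3cm units): [-8.13  5.96  0.28]
turn z rows: 0.03768608946701025
```

```bash
python3 -m crank '[{"angular":[0,0,0],"delta_pos":[-1,0.75,0],"gripper":0},{"angular":[0,0,0],"delta_pos":[-1,0.75,0],"gripper":0},{"angular":[0,0,0],"delta_pos":[-1,0.75,0],"gripper":0},{"angular":[0,0,0],"delta_pos":[-1,0.75,0],"gripper":0},{"angular":[0,0,0],"delta_pos":[-1,0.75,0],"gripper":0},{"angular":[0,0,0],"delta_pos":[-1,0.75,0],"gripper":0},{"angular":[0,0,0],"delta_pos":[-1,0.75,0],"gripper":0},{"angular":[0,0,0],"delta_pos":[-1,0.75,0],"gripper":0},{"angular":[0,0,0],"delta_pos":[0,0,0],"gripper":0}]'
cat > wl.py <<'E'
from h import *
import sys
from plant import *
n=sys.argv[1]; names=sys.argv[2:]
s,M=rep(); im=grab_frame("wrist"); cv2.imwrite(f"pics/w{n}.png",im[:,:,::-1])
m=camera_model("wrist"); K=m["camera_matrix"]; Mt=np.array(m["mount"])
T=np.eye(4);T[:3,:3]=M;T[:3,3]=s["tool_pos"]; C=T@Mt
def ray(u):
    x=cv2.undistortPoints(np.array([[u]],float),K,m["dist_coeffs"]).ravel()
    return C[:3,3],C[:3,:3]@np.r_[x,1]
hz=dict(hatch_bar=.118,latch_pivot=.126,latch_knob=.2406,hatch_hinge=.118)
for t in names:
    for d in landmark_of("wrist",t)[:2]:
        o,v=ray(d["pixel"]); k=(hz[t]-o[2])/v[2]; print(t,np.round(d["pixel"],1),round(d["conf"],2),"at z",hz[t],(o+k*v).round(4))
E
python3 wl.py 1 latch_pivot latch_knob hatch_bar
```

```text
time: 5.03
tool_pos: [0.6016, -0.027, 0.3676]
tool_rot: [-0.0, 0.733, 0.68, -0.0]
contact_force: [0.8, 0.7, 0.5]
gripper_width: -0.003
t 5.03 tcp [ 0.6016 -0.027   0.3676] F [0.8 0.7 0.5] T [-0.01  0.07 -0.01] w -0.003 ytool_deg -4.28 z [-0.001 -0.    -1.   ]
hatch_bar [163.6 146.3] 0.95 at z 0.118 [0.49   0.0143 0.118 ]
hatch_bar [257.3 379.3] 0.71 at z 0.118 [ 0.5625 -0.283   0.118 ]
```

View pics/w1.png

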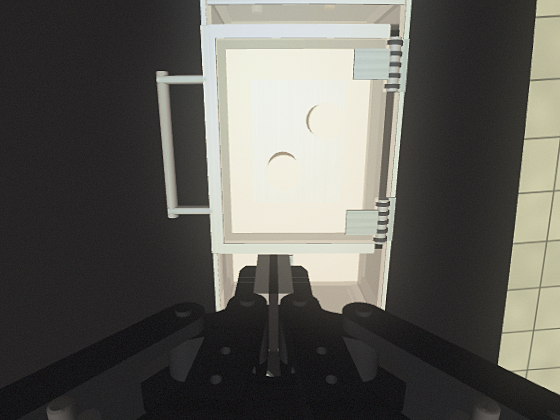

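The wrist view shows the hatch from above, the bar running from (163,77) to (172,212), and the latch hidden behind the fingers. The box looks turned relative to the tool, so I'll work out its yaw.

```bash
cat > w2.py <<'E'
from h import *
from plant import camera_model
m=camera_model("wrist");K=m["camera_matrix"];Mt=np.array(m["mount"])
q=[0,.733,.68,0]; M=R.from_quat([.733,.68,0,0]).as_matrix()
T=np.eye(4);T[:3,:3]=M;T[:3,3]=[.6016,-.027,.3676];C=T@Mt
def w(u,z):
    x=cv2.undistortPoints(np.array([[u]],float),K,m["dist_coeffs"]).ravel();v=C[:3,:3]@np.r_[x,1];return C[:3,3]+v*(z-C[2,3])/v[2]
a,b=w((163,77),.118),w((172,212),.118); d=a-b
print(a,b,(a+b)/2,np.linalg.norm(d),"yaw",-np.arctan2(d[0],d[1]))
h1,h2=w((399,44),.118),w((381,243),.118); d=h1-h2
print(h1,h2,np.linalg.norm(d),"yaw",-np.arctan2(d[0],d[1]))
E
python3 w2.py
```

```text
[0.50000522 0.08209718 0.118     ] [ 0.48856332 -0.05686125  0.118     ] [0.49428427 0.01261797 0.118     ] 0.13942870238646932 yaw -0.08215509683803196
[0.73391268 0.09552935 0.118     ] [ 0.71705309 -0.11007874  0.118     ] 0.2062981715681525 yaw -0.08181563468264443
```

```bash
sed -i 's/^P=.*/P=np.array([.6329,-.034,-.082])/' h.py; python3 -m crank '[{"angular":[0,0,0.08],"delta_pos":[-0.75,0,0.5],"gripper":0},{"angular":[0,0,0],"delta_pos":[-0.7,0,0.9],"gripper":0},{"angular":[0,0,0],"delta_pos":[-0.7,0,0.9],"gripper":0},{"angular":[0,0,0],"delta_pos":[0,0,0.9],"gripper":0},{"angular":[0,0,0],"delta_pos":[0,0,0.85],"gripper":0},{"angular":[0,0,0],"delta_pos":[0,0,0],"gripper":0}]'
python3 - <<'E'
from h import *
from plant import *
s,_=rep()
for c in("scene","top"):
    im=grab_frame(c); cv2.imwrite(f"pics/{c}1.png",cv2.resize(im[140:310,120:440] if c=="scene" else im[110:280,210:450],None,fx=2.4,fy=2.4)[:,:,::-1])
E
```

```text
time: 5.98
tool_pos: [0.594, -0.0894, 0.2432]
tool_rot: [-0.003, 0.734, 0.679, -0.002]
contact_force: [0.3, -0.5, -0.0]
gripper_width: -0.001
t 5.97 tcp [ 0.594  -0.0894  0.2432] F [ 0.3 -0.5 -0. ] T [ 0.   -0.03 -0.02] w -0.001 ytool_deg -4.52 z [-0.006  0.001 -1.   ]
```

View pics/scene1.png

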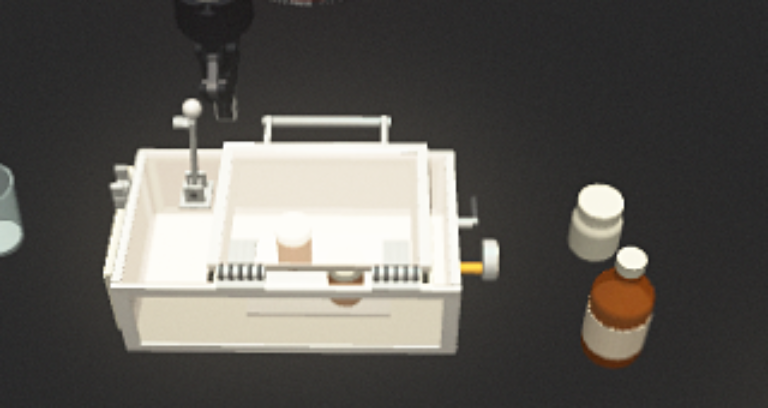

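View pics/top1.png

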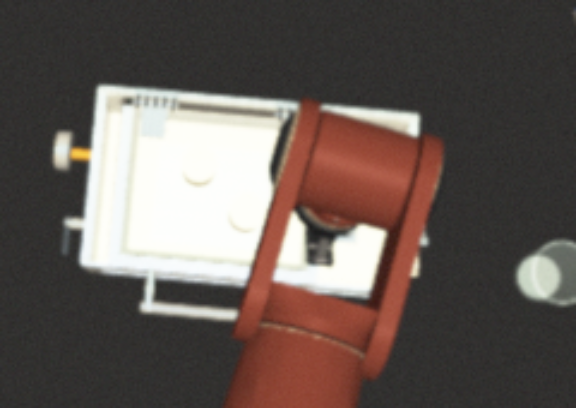

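```bash
cat > lp.py <<'E'
from h import *
s,M=rep(); c,sn=np.cos(P[2]),np.sin(P[2])
d=s["tool_pos"][:2]-P[:2]; ly=-sn*d[0]+c*d[1]; lx=c*d[0]+sn*d[1]; z=s["tool_pos"][2]-.017
print("local finger x",lx,"y",ly,"tipz",z)
py,pz=ly,z
for b in np.arange(1.55,.3,-.12):
    ky,kz=-.105-.115*np.cos(b),.126+.115*np.sin(b)
    y=ky+.01*np.sin(b)+.011; zz=kz+.01*np.cos(b)-.01*max(0,(b-.8)/.8)
    print(round(b,2),"y %.4f z %.4f | tx %.2f tz %.2f"%(y,zz,(y-py)/.03,-(zz-pz)/.03)); py,pz=y,zz
E
python3 lp.py
```

```text
t 6.08 tcp [ 0.5959 -0.0896  0.247 ] F [ 0.5 -0.2 -0.1] T [ 0.02 -0.03  0.01] w 0.002 ytool_deg -4.51 z [ 0. -0. -1.]
local finger x -0.03234624116702367 y -0.05845506009586122 tipz 0.23004593701672715
1.55 y -0.0864 z 0.2318 | tx -0.93 tz -0.06
1.43 y -0.1002 z 0.2334 | tx -0.46 tz -0.05
1.31 y -0.1140 z 0.2333 | tx -0.46 tz 0.00
1.19 y -0.1275 z 0.2316 | tx -0.45 tz 0.06
1.07 y -0.1404 z 0.2283 | tx -0.43 tz 0.11
0.95 y -0.1528 z 0.2235 | tx -0.41 tz 0.16
0.83 y -0.1642 z 0.2172 | tx -0.38 tz 0.21
0.71 y -0.1747 z 0.2085 | tx -0.35 tz 0.29
0.59 y -0.1840 z 0.1983 | tx -0.31 tz 0.34
0.47 y -0.1920 z 0.1870 | tx -0.27 tz 0.38
0.35 y -0.1986 z 0.1748 | tx -0.22 tz 0.41
```

```bash
python3 -m crank '[{"angular":[0,0,0],"delta_pos":[-0.46,0.05,0],"gripper":0},{"angular":[0,0,0],"delta_pos":[-0.46,0.03,-0.05],"gripper":0},{"angular":[0,0,0],"delta_pos":[-0.46,0,-0.05],"gripper":0},{"angular":[0,0,0],"delta_pos":[-0.46,0,0],"gripper":0},{"angular":[0,0,0],"delta_pos":[-0.45,0,0.06],"gripper":0},{"angular":[0,0,0],"delta_pos":[-0.43,0,0.11],"gripper":0},{"angular":[0,0,0],"delta_pos":[-0.41,0,0.16],"gripper":0},{"angular":[0,0,0],"delta_pos":[-0.38,0,0.21],"gripper":0}]'
python3 lp.py | head -2
python3 - <<'E'
from h import *
from plant import *
im=grab_frame("scene"); cv2.imwrite("pics/scene2.png",cv2.resize(im[140:310,120:440],None,fx=2.4,fy=2.4)[:,:,::-1])
E
```

```text
time: 7.08
tool_pos: [0.5901, -0.1954, 0.2332]
tool_rot: [0.0, 0.734, 0.679, -0.0]
contact_force: [0.8, 0.0, 0.4]
gripper_width: -0.001
t 7.08 tcp [ 0.5901 -0.1954  0.2332] F [0.8 0.  0.4] T [ 0.07  0.01 -0.  ] w -0.001 ytool_deg -4.51 z [-0. -0. -1.]
local finger x -0.029438884870557715 y -0.16436116021446104 tipz 0.2161825568655344
```

View pics/scene2.png

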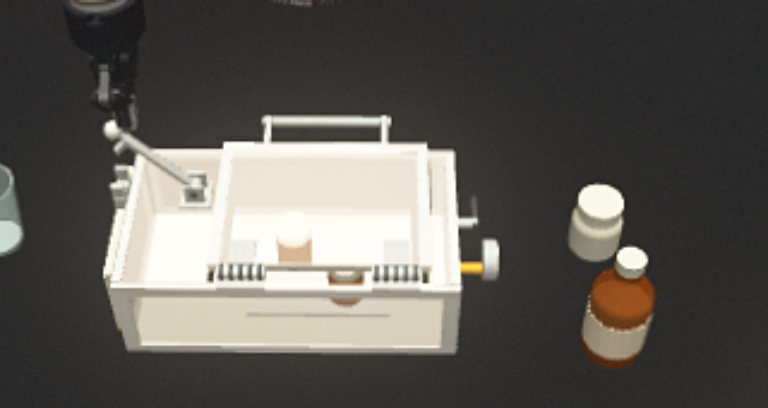

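The latch is now at about 45°, with the knob at (110,128) against the fingertip. I'll carry on along the arc and over the top of it.

```bash
python3 -m crank '[{"angular":[0,0,0],"delta_pos":[-0.45,0,0.2],"gripper":0},{"angular":[0,0,0],"delta_pos":[-0.4,0,0.34],"gripper":0},{"angular":[0,0,0],"delta_pos":[-0.35,0,0.38],"gripper":0},{"angular":[0,0,0],"delta_pos":[-0.3,0,0.41],"gripper":0},{"angular":[0,0,0],"delta_pos":[-0.2,0,0.4],"gripper":0},{"angular":[0,0,0],"delta_pos":[-0.2,0,0.4],"gripper":0},{"angular":[0,0,0],"delta_pos":[0,0,0.3],"gripper":0}]'
python3 lp.py | head -2
```

```text
time: 8.0
tool_pos: [0.5854, -0.2517, 0.1596]
tool_rot: [-0.0, 0.735, 0.679, -0.0]
contact_force: [0.0, 0.0, -0.3]
gripper_width: -0.001
t 8.0 tcp [ 0.5854 -0.2517  0.1596] F [ 0.   0.  -0.3] T [-0.03  0.04 -0.  ] w -0.001 ytool_deg -4.53 z [-0.001  0.    -1.   ]
local finger x -0.029473994450891078 y -0.22084563169056037 tipz 0.1426054142876947
```

```bash
python3 -m crank '[{"angular":[0,0,0],"delta_pos":[0,0,0.15],"gripper":0},{"angular":[0,0,0],"delta_pos":[0,0,0.08],"gripper":0},{"angular":[0,0,0],"delta_pos":[0,0,0],"gripper":0}]'
python3 - <<'E'
from h import *
from plant import *
rep()
im=grab_frame("scene"); cv2.imwrite("pics/scene3.png",cv2.resize(im[140:310,120:440],None,fx=2.4,fy=2.4)[:,:,::-1])
E
```

```text
time: 8.38
tool_pos: [0.5858, -0.2512, 0.154]
tool_rot: [0.0, 0.734, 0.679, 0.0]
contact_force: [-0.3, 0.5, -0.3]
gripper_width: 0.0
t 8.38 tcp [ 0.5858 -0.2512  0.154 ] F [-0.3  0.5 -0.3] T [-0.01 -0.   -0.04] w 0.0 ytool_deg -4.49 z [ 0. -0. -1.]
```

View pics/scene3.png

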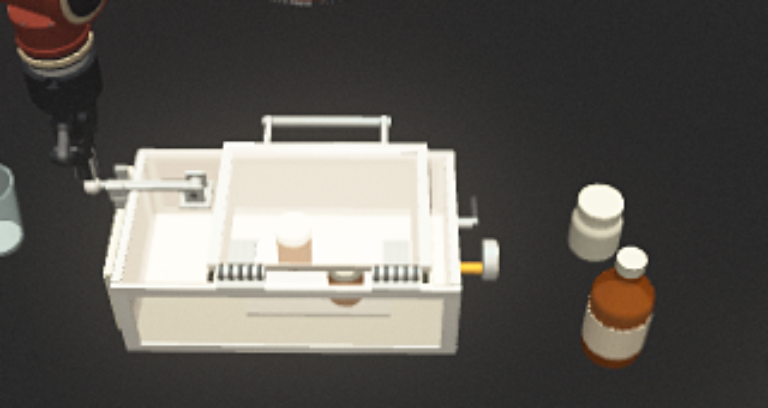

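The latch is almost level. I'll press down in small steps until a clear reaction force shows.

```bash
python3 -m crank '[{"angular":[0,0,0],"delta_pos":[0,0,0.06],"gripper":0},{"angular":[0,0,0],"delta_pos":[0,0,0],"gripper":0}]'; python3 -m crank '[{"angular":[0,0,0],"delta_pos":[0,0,0.06],"gripper":0},{"angular":[0,0,0],"delta_pos":[0,0,0],"gripper":0}]'
```

```text
time: 8.68
tool_pos: [0.5861, -0.2515, 0.1528]
tool_rot: [0.001, 0.734, 0.679, 0.0]
contact_force: [-0.1, 0.3, 1.3]
gripper_width: 0.002
time: 8.93
tool_pos: [0.5863, -0.2516, 0.1524]
tool_rot: [0.001, 0.734, 0.679, 0.0]
contact_force: [-3.8, 1.8, 7.6]
gripper_width: -0.003
```

```bash
python3 -m crank '[{"angular":[0,0,0],"delta_pos":[0,0,0.04],"gripper":0},{"angular":[0,0,0],"delta_pos":[0,0,0],"gripper":0}]'; python3 -m crank '[{"angular":[0,0,0],"delta_pos":[0,0,-0.5],"gripper":0},{"angular":[0,0,0],"delta_pos":[0,0,-1],"gripper":0},{"angular":[0,0,0],"delta_pos":[0,0,-1],"gripper":0},{"angular":[0,0,0],"delta_pos":[0,-0.7,-1],"gripper":0},{"angular":[0,0,0],"delta_pos":[0,-0.8,-1],"gripper":0},{"angular":[0,0,0],"delta_pos":[0.5,-0.8,0],"gripper":0.35},{"angular":[0,0,0],"delta_pos":[1,-0.8,0],"gripper":0.35}]'
python3 - <<'E'
from h import *
from plant import *
c,sn=np.cos(P[2]),np.sin(P[2])
rep([.4943,.0126,.25],P[2])
im=grab_frame("scene"); cv2.imwrite("pics/scene4.png",im[:,:,::-1])
from ov import overlay
overlay("scene","pics/scene4.png","pics/ov4.png",P,0,0,(150,170,345,310))
E
```

```text
time: 9.18
tool_pos: [0.5864, -0.2516, 0.1523]
tool_rot: [0.001, 0.734, 0.679, 0.0]
contact_force: [-4.8, 3.4, 12.3]
gripper_width: -0.004
time: 10.05
tool_pos: [0.4958, -0.1994, 0.2847]
tool_rot: [0.001, 0.735, 0.678, 0.0]
contact_force: [-0.5, 0.6, 0.5]
gripper_width: 0.346
t 10.05 tcp [ 0.4958 -0.1994  0.2847] F [-0.5  0.6  0.5] T [-0.    0.03 -0.01] w 0.346 ytool_deg -4.61 z [ 0.001 -0.001 -1.   ]
rows(3cm units): [ 7.04 -0.62  1.15]
turn z rows: 0.017145587296895852
```

View pics/ov4.png

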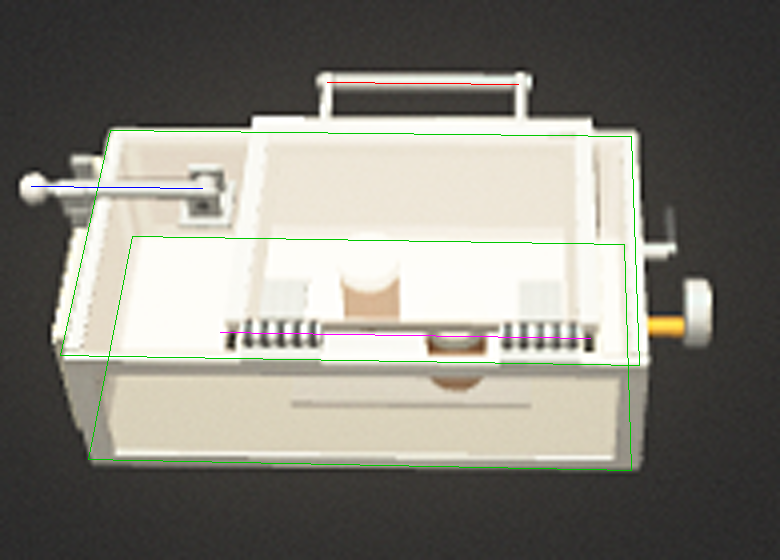

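The overlay at latch angle 0 lies on the arm and knob (32,187), so the latch is seated in its catch. Now over to the bar.

```bash
python3 -m crank '[{"angular":[0,0,0],"delta_pos":[1,-0.1,0],"gripper":0.35},{"angular":[0,0,0],"delta_pos":[1,-0.1,0],"gripper":0.35},{"angular":[0,0,0],"delta_pos":[1,-0.1,0.3],"gripper":0.35},{"angular":[0,0,0],"delta_pos":[1,-0.1,0.6],"gripper":0.35},{"angular":[0,0,0],"delta_pos":[1,-0.1,0.6],"gripper":0.35},{"angular":[0,0,0],"delta_pos":[1,-0.1,0.6],"gripper":0.35},{"angular":[0,0,0],"delta_pos":[1,0,0.6],"gripper":0.35},{"angular":[0,0,0],"delta_pos":[0,0,0],"gripper":0.35}]'
python3 wl.py 2 hatch_bar
python3 -c "
from h import *
rep([.4943,.0126,.12],P[2])"
```

```text
time: 11.1
tool_pos: [0.4939, 0.013, 0.2011]
tool_rot: [-0.001, 0.733, 0.68, -0.001]
contact_force: [0.5, 0.6, -0.1]
gripper_width: 0.356
t 11.1 tcp [0.4939 0.013  0.2011] F [ 0.5  0.6 -0.1] T [ 0.04 -0.02 -0.01] w 0.356 ytool_deg -4.34 z [-0.004  0.    -1.   ]
hatch_bar [271.9 228.1] 0.65 at z 0.118 [0.4927 0.0113 0.118 ]
t 11.2 tcp [0.4952 0.0113 0.2033] F [ 0.3 -0.4 -0.4] T [ 0.02 -0.   -0.01] w 0.348 ytool_deg -4.48 z [ 0.    -0.001 -1.   ]
rows(3cm units): [ 0.04 -0.03  2.78]
turn z rows: 0.0445461494263919
```

View pics/w2.png

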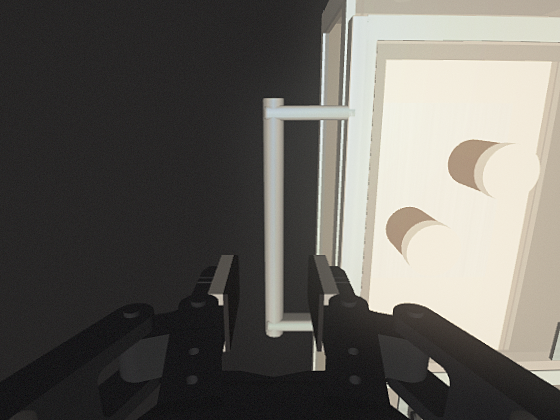

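```bash
python3 -m crank '[{"angular":[0,0,0],"delta_pos":[0,-0.04,0.6],"gripper":0.35},{"angular":[0,0,0],"delta_pos":[0,0,0.6],"gripper":0.35},{"angular":[0,0,0],"delta_pos":[0,0,0.6],"gripper":0.35},{"angular":[0,0,0],"delta_pos":[0,0,0.5],"gripper":0.35},{"angular":[0,0,0],"delta_pos":[0,0,0.5],"gripper":0.35},{"angular":[0,0,0],"delta_pos":[0,0,0],"gripper":0.35}]'
python3 -m crank '[{"angular":[0,0,0],"delta_pos":[0,0,0],"gripper":0},{"angular":[0,0,0],"delta_pos":[0,0,0],"gripper":0},{"angular":[0,0,0],"delta_pos":[0,0,0],"gripper":0},{"angular":[0,0,0],"delta_pos":[0,0,0],"gripper":0}]'
python3 wl.py 3
```

```text
time: 11.95
tool_pos: [0.4928, 0.0117, 0.1172]
tool_rot: [-0.001, 0.734, 0.679, -0.001]
contact_force: [-0.2, 0.7, 0.2]
gripper_width: 0.347
time: 12.45
tool_pos: [0.4939, 0.0117, 0.1194]
tool_rot: [0.0, 0.734, 0.679, 0.0]
contact_force: [-3.2, 0.4, 1.8]
gripper_width: 0.115
t 12.45 tcp [0.4939 0.0117 0.1194] F [-3.2  0.4  1.8] T [0.01 0.44 0.11] w 0.115 ytool_deg -4.5 z [ 0. -0. -1.]
```

View pics/w3.png

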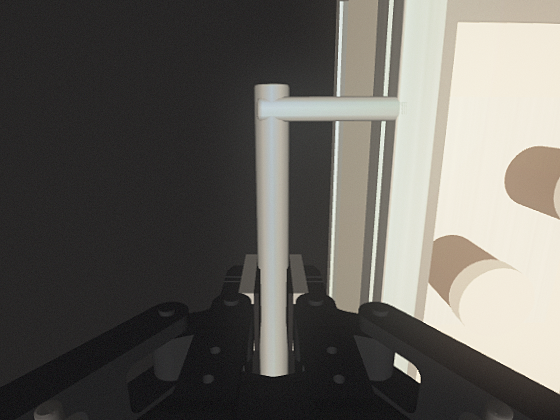

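Run:
```python
import numpy as np
a=np.array([0,.06,.12,.18,.24,.3,.36,.42,.48,.54,.6,.66,.72,.78,.84,.9,.96,1.0,1.04])
x=.227*(1-np.cos(a))/.03; z=.227*np.sin(a)/.03
for i in range(1,len(a)): print(a[i],"ty %.2f tz %.2f"%(x[i]-x[i-1],-(z[i]-z[i-1])))
```

```text
0.06 ty 0.01 tz -0.45
0.12 ty 0.04 tz -0.45
0.18 ty 0.07 tz -0.45
0.24 ty 0.09 tz -0.44
0.3 ty 0.12 tz -0.44
0.36 ty 0.15 tz -0.43
0.42 ty 0.17 tz -0.42
0.48 ty 0.20 tz -0.41
0.54 ty 0.22 tz -0.40
0.6 ty 0.24 tz -0.38
0.66 ty 0.27 tz -0.37
0.72 ty 0.29 tz -0.35
0.78 ty 0.31 tz -0.33
0.84 ty 0.33 tz -0.31
0.9 ty 0.35 tz -0.29
0.96 ty 0.36 tz -0.27
1.0 ty 0.25 tz -0.17
1.04 ty 0.26 tz -0.16
```

```bash
python3 -m crank '[{"angular":[0,0,0],"delta_pos":[0,0.01,-0.45],"gripper":0},{"angular":[0,0,0],"delta_pos":[0,0.04,-0.45],"gripper":0},{"angular":[0,0,0],"delta_pos":[0,0.07,-0.45],"gripper":0},{"angular":[0,0,0],"delta_pos":[0,0.09,-0.44],"gripper":0},{"angular":[0,0,0],"delta_pos":[0,0,0],"gripper":0}]'
cat > ha.py <<'E'
from h import *
s,M=rep(); B=chw(P,bar())[0]; H=chw(P,hinge())[0]
d=s["tool_pos"]-H; dx=-(np.cos(P[2])*d[0]+np.sin(P[2])*d[1]); dz=d[2]-.0005
print("hinge->tcp front %.4f up %.4f r %.4f ang %.3f"%(dx,dz,np.hypot(dx,dz),np.arctan2(dz,dx)))
E
python3 ha.py
```

```text
time: 13.12
tool_pos: [0.5001, 0.0112, 0.1742]
tool_rot: [-0.0, 0.734, 0.679, -0.0]
contact_force: [-4.1, 0.9, -1.8]
gripper_width: 0.117
t 13.12 tcp [0.5001 0.0112 0.1742] F [-4.1  0.9 -1.8] T [0.13 0.83 0.06] w 0.117 ytool_deg -4.5 z [-0.001  0.    -1.   ]
hinge->tcp front 0.2210 up 0.0557 r 0.2279 ang 0.247
```

Forces are small and the tool is following the hatch's arc. On up.

```bash
python3 -m crank '[{"angular":[0,0,0],"delta_pos":[0,0.12,-0.44],"gripper":0},{"angular":[0,0,0],"delta_pos":[0,0.15,-0.43],"gripper":0},{"angular":[0,0,0],"delta_pos":[0,0.17,-0.42],"gripper":0},{"angular":[0,0,0],"delta_pos":[0,0.2,-0.41],"gripper":0},{"angular":[0,0,0],"delta_pos":[0,0.22,-0.4],"gripper":0},{"angular":[0,0,0],"delta_pos":[0,0.24,-0.38],"gripper":0},{"angular":[0,0,0],"delta_pos":[0,0,0],"gripper":0}]'
python3 ha.py
python3 - <<'E'
from plant import *
import cv2
im=grab_frame("scene"); cv2.imwrite("pics/scene5.png",cv2.resize(im[100:310,120:440],None,fx=2.4,fy=2.4)[:,:,::-1])
E
```

```text
time: 14.0
tool_pos: [0.5332, 0.0088, 0.2508]
tool_rot: [-0.0, 0.734, 0.679, -0.0]
contact_force: [-11.3, 2.9, 6.7]
gripper_width: 0.115
t 14.0 tcp [0.5332 0.0088 0.2508] F [-11.3   2.9   6.7] T [0.31 1.81 0.1 ] w 0.115 ytool_deg -4.49 z [-0.001  0.001 -1.   ]
hinge->tcp front 0.1879 up 0.1323 r 0.2298 ang 0.613
```

View pics/scene5.png

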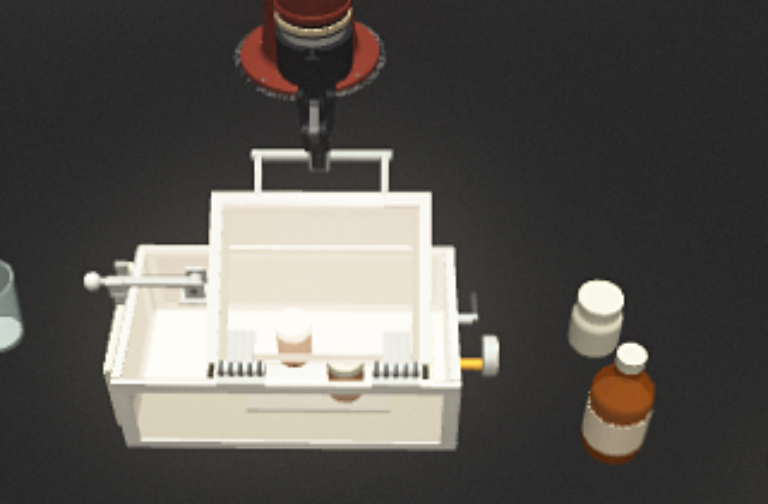

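The picture shows the hatch about 35° open, with the bar held at (320,155) and the latch still down. About 13 N of radial force says I'm some 2 mm too close to the hinge, so I'll correct that while rising.

```bash
python3 -m crank '[{"angular":[0,0,0],"delta_pos":[0,0.22,-0.4],"gripper":0},{"angular":[0,0,0],"delta_pos":[0,0.25,-0.37],"gripper":0},{"angular":[0,0,0],"delta_pos":[0,0.28,-0.36],"gripper":0},{"angular":[0,0,0],"delta_pos":[0,0,0],"gripper":0}]'
python3 ha.py
```

```text
time: 14.55
tool_pos: [0.5581, 0.007, 0.2826]
tool_rot: [0.002, 0.734, 0.679, 0.002]
contact_force: [4.3, 2.6, -5.0]
gripper_width: 0.112
t 14.55 tcp [0.5581 0.007  0.2826] F [ 4.3  2.6 -5. ] T [ 0.44 -0.64  0.03] w 0.112 ytool_deg -4.5 z [ 0.006  0.001 -1.   ]
hinge->tcp front 0.1629 up 0.1641 r 0.2313 ang 0.789
```

```bash
python3 -m crank '[{"angular":[0,0,0],"delta_pos":[0,0.34,-0.29],"gripper":0},{"angular":[0,0,0],"delta_pos":[0,0.35,-0.28],"gripper":0},{"angular":[0,0,0],"delta_pos":[0,0,0],"gripper":0}]'
python3 ha.py
```

```text
time: 14.92
tool_pos: [0.5776, 0.0056, 0.3009]
tool_rot: [0.001, 0.734, 0.679, 0.001]
contact_force: [-3.1, 4.2, 2.2]
gripper_width: 0.109
t 14.93 tcp [0.5776 0.0056 0.3009] F [-3.1  4.2  2.2] T [0.81 0.72 0.08] w 0.109 ytool_deg -4.48 z [ 0.003  0.001 -1.   ]
hinge->tcp front 0.1433 up 0.1824 r 0.2320 ang 0.905
```

```bash
python3 -m crank '[{"angular":[0,0,0],"delta_pos":[0.03,0.35,-0.27],"gripper":0},{"angular":[0,0,0],"delta_pos":[0.03,0.36,-0.26],"gripper":0},{"angular":[0,0,0],"delta_pos":[0,0.22,-0.15],"gripper":0},{"angular":[0,0,0],"delta_pos":[0,0,0],"gripper":0}]'
python3 ha.py
python3 - <<'E'
from plant import *
import cv2
for c in("scene","top"):
    im=grab_frame(c); cv2.imwrite(f"pics/{c}6.png",im[:,:,::-1])
    print([(d["pixel"],d["conf"]) for d in landmark_of(c,"hatch_bar")[:2]])
    cv2.imwrite("pics/%s6z.png"%c,cv2.resize(im[60:310,120:400],None,fx=2.4,fy=2.4,interpolation=cv2.INTER_CUBIC)[:,:,::-1])
E
```

```text
time: 15.42
tool_pos: [0.6053, 0.0038, 0.321]
tool_rot: [0.002, 0.735, 0.679, 0.0]
contact_force: [-4.5, -1.5, 6.7]
gripper_width: 0.115
t 15.43 tcp [0.6053 0.0038 0.321 ] F [-4.5 -1.5  6.7] T [-0.18  0.82  0.06] w 0.115 ytool_deg -4.55 z [ 0.003 -0.002 -1.   ]
hinge->tcp front 0.1156 up 0.2025 r 0.2332 ang 1.052
[([250.6, 161.4], 0.98)]
[]
```

View pics/scene6z.png

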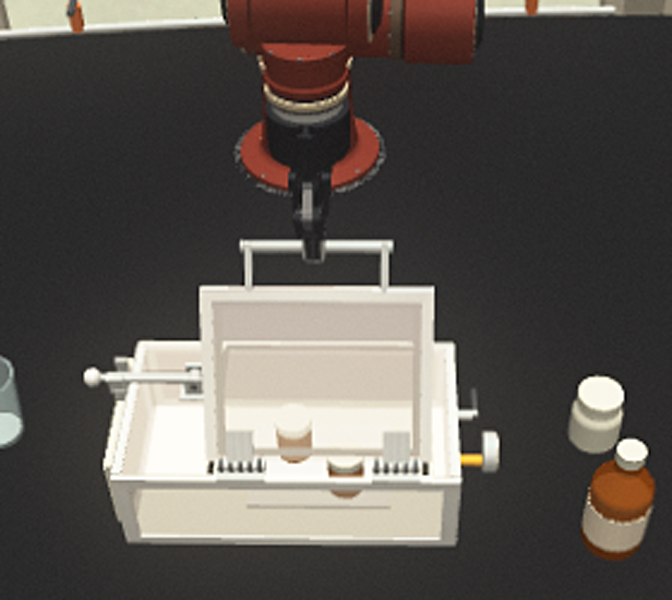

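Run:
```python
from h import *
for a in (.8,.85,.9,.95,1,1.05,1.1): print(a,proj("scene",chw(P,bar(a))).round(1))
from ov import overlay
overlay("scene","pics/scene6.png","pics/ov6.png",P,0,1.03,(190,130,330,240),5)
```

```text
0.8 [[251.7 161.3]]
0.85 [[251.4 161.1]]
0.9 [[251.1 161.1]]
0.95 [[250.8 161.3]]
1 [[250.4 161.8]]
1.05 [[250.1 162.5]]
1.1 [[249.8 163.5]]
```

View pics/ov6.png

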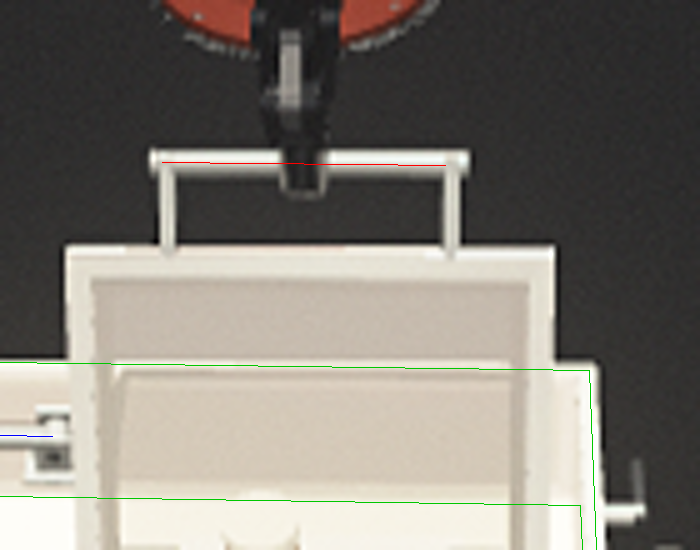

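View pics/top6z.png

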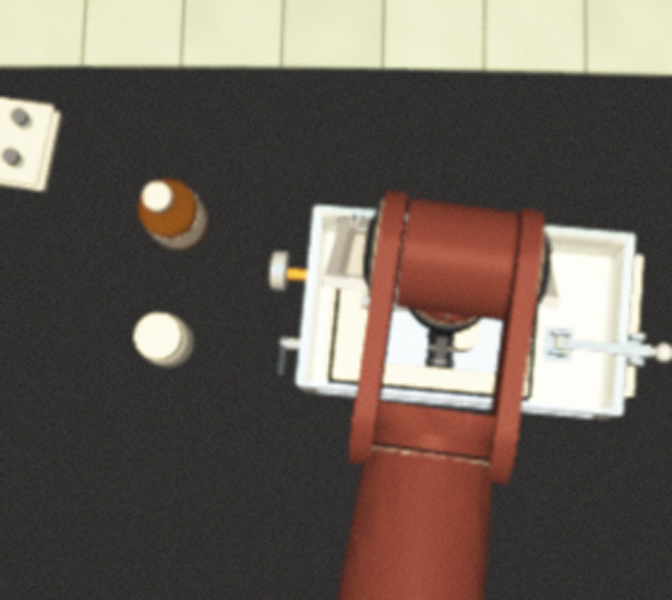

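Run:
```python
from h import *
B=lambda a,s:np.array(bar(a))+[0,s*.067,0]
for a in (.85,.9,.95,1,1.05,1.1):
  q=proj("top",chw(P,[B(a,1),B(a,-1),[.085-.186*np.cos(a),.15,.118+.186*np.sin(a)],[.085-.186*np.cos(a),-.08,.118+.186*np.sin(a)]])); print(a,((q-[120,60]+.5)*2.4).round(0).tolist())
```

```text
0.85 [[369.0, 341.0], [507.0, 355.0], [324.0, 313.0], [555.0, 336.0]]
0.9 [[370.0, 331.0], [509.0, 346.0], [325.0, 305.0], [557.0, 329.0]]
0.95 [[370.0, 321.0], [510.0, 336.0], [325.0, 296.0], [558.0, 320.0]]
1 [[371.0, 311.0], [512.0, 325.0], [326.0, 288.0], [559.0, 312.0]]
1.05 [[372.0, 300.0], [514.0, 314.0], [326.0, 279.0], [561.0, 303.0]]
1.1 [[373.0, 288.0], [515.0, 303.0], [327.0, 270.0], [562.0, 294.0]]
```

In the top view the panel's near corners sit at about (327,282) and (558,302), which matches roughly 1.04 rad and agrees with the arm kinematics, so the hatch is past balance. Now easing it back to about 0.87.

```bash
python3 -m crank '[{"angular":[0,0,0],"delta_pos":[0,-0.2,0.1],"gripper":0},{"angular":[0,0,0],"delta_pos":[0,-0.22,0.14],"gripper":0},{"angular":[0,0,0],"delta_pos":[0,-0.23,0.17],"gripper":0},{"angular":[0,0,0],"delta_pos":[0,-0.23,0.18],"gripper":0},{"angular":[0,0,0],"delta_pos":[0,-0.22,0.18],"gripper":0},{"angular":[0,0,0],"delta_pos":[0,0,0],"gripper":0},{"angular":[0,0,0],"delta_pos":[0,0,0],"gripper":0}]'
python3 ha.py
python3 - <<'E'
from plant import *
import cv2
for c in("scene","top","wrist"):
    im=grab_frame(c); cv2.imwrite(f"pics/{c}7.png",im[:,:,::-1])
    if c!="wrist": cv2.imwrite("pics/%s7z.png"%c,cv2.resize(im[60:310,120:400],None,fx=2.4,fy=2.4,interpolation=cv2.INTER_CUBIC)[:,:,::-1])
E
```

```text
time: 16.5
tool_pos: [0.5711, 0.0063, 0.2957]
tool_rot: [0.001, 0.735, 0.679, -0.001]
contact_force: [-2.3, -5.3, 5.1]
gripper_width: 0.111
t 16.5 tcp [0.5711 0.0063 0.2957] F [-2.3 -5.3  5.1] T [-0.82  0.12  0.1 ] w 0.111 ytool_deg -4.55 z [ 0.001 -0.002 -1.   ]
hinge->tcp front 0.1499 up 0.1772 r 0.2320 ang 0.869
```

View pics/top7z.png

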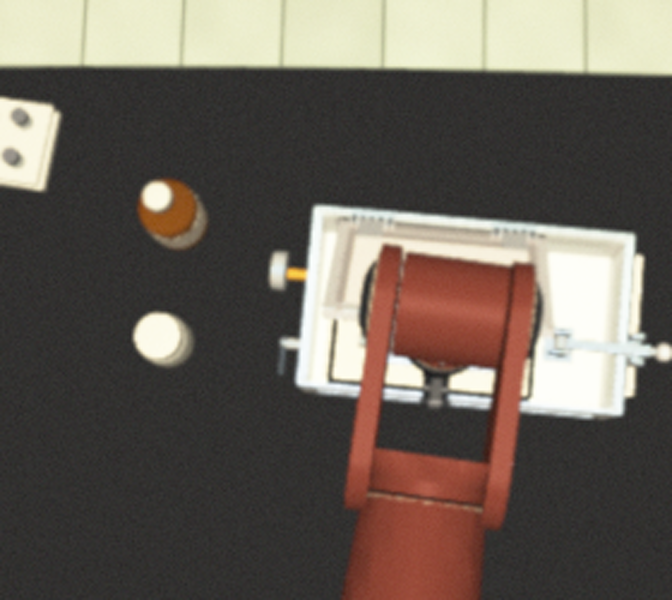

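View pics/wrist7.png

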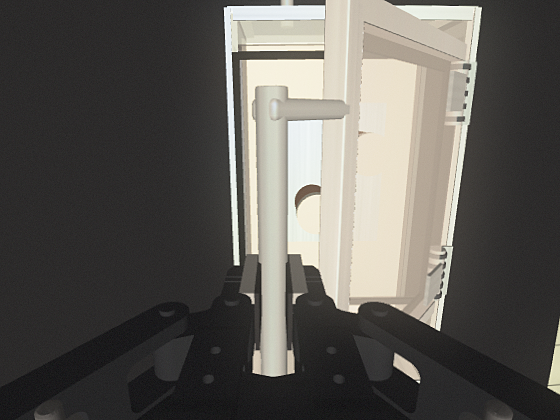

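View pics/scene7z.png

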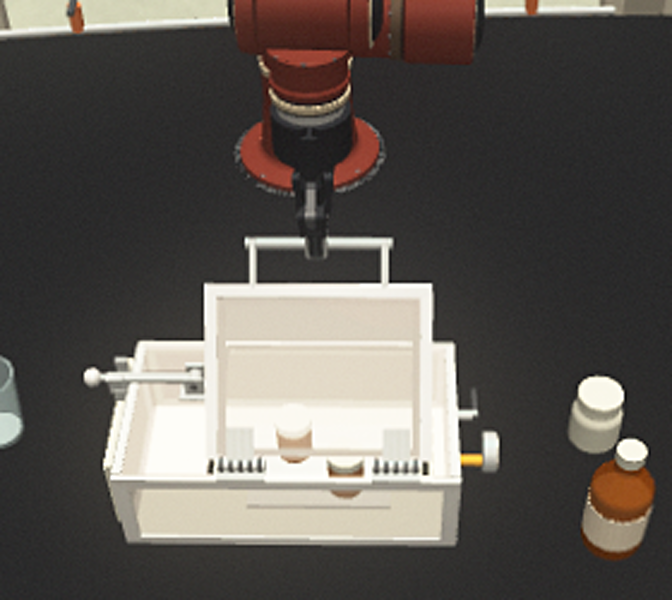

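Run:
```python
from h import *
im=cv2.imread("pics/top7.png")
z=6; im=cv2.resize(im[140:240,240:370],None,fx=z,fy=z,interpolation=cv2.INTER_CUBIC)
for a,col in((.8,(0,0,255)),(.87,(0,200,0)),(.94,(255,0,0))):
  L=[[.085-.186*np.cos(a),y,.118+.186*np.sin(a)] for y in(.15,-.08)]
  q=((proj("top",chw(P,L))-[240,140]+.5)*z).astype(int); cv2.line(im,q[0].tolist(),q[1].tolist(),col,1)
cv2.imwrite("pics/t7c.png",im)
```

```text
(no output)
```

View pics/t7c.png

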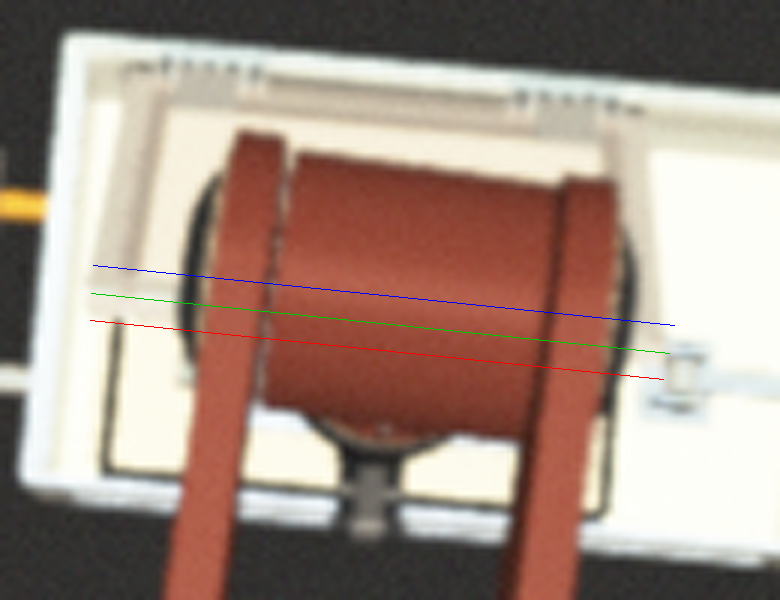

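Run:
```python
from h import *
im=cv2.imread("pics/top6.png")
z=6; im=cv2.resize(im[140:240,240:370],None,fx=z,fy=z,interpolation=cv2.INTER_CUBIC)
for a,col in((.95,(0,0,255)),(1.03,(0,200,0))):
  L=[[.085-.186*np.cos(a),y,.118+.186*np.sin(a)] for y in(.15,-.08)]
  q=((proj("top",chw(P,L))-[240,140]+.5)*z).astype(int); cv2.line(im,q[0].tolist(),q[1].tolist(),col,1)
cv2.imwrite("pics/t6c.png",im)
```

```text
(no output)
```

View pics/t6c.png

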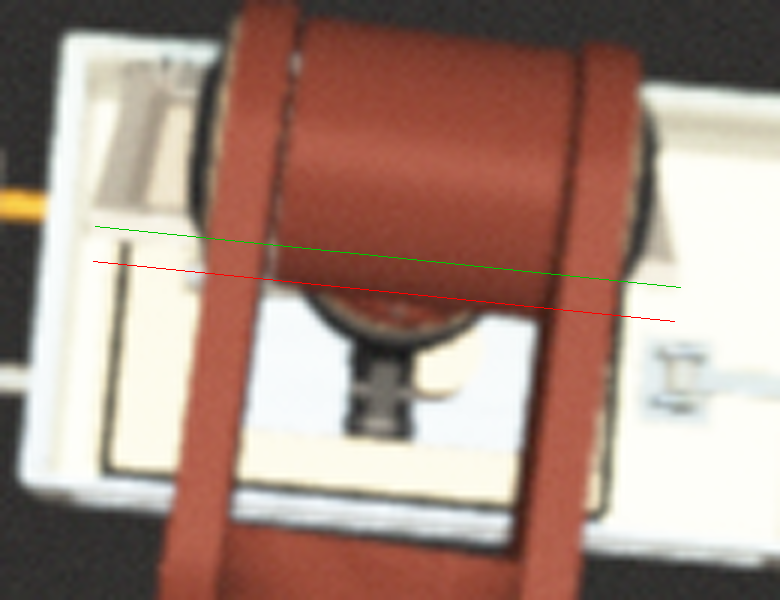

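At the peak, the panel's edge face (rows 210-240) is centred on the 1.03 rad line, and now it sits at about 0.85 rad. Both are on the right side of balance, so I'm handing in.

```bash
python3 -c "
from plant import *
s=state();print(s['time'],s['contact_force'],s['gripper_width'])
print(job_done())"
```

```text
16.65 [-2.38183552 -4.94149246  4.36544421] 0.11266299457164361
the job is handed in; nothing more can be done
None
```

The job is done and handed in at 16.65 s: the latch is down in its catch, and the arm is holding the hatch by its bar just below the balance point.

- **Latch:** I swung it over first with the closed fingertips and pressed it down until it stopped, at about 12 N. The camera overlay at latch angle 0 then lay on the arm and knob.
- **Hatch:** I gripped the bar and raised the hatch to about 1.03 rad, past balance at 0.95. I then eased it back to about 0.85–0.87 rad, some 5 degrees below balance, and it never reached the stop. The forces I read at the wrist stayed below about 15 N.
- **Last checks:**
  - The wrist view showed the bar still between the pads, and the pictures showed the latch still down.
  - The jar and bottle looked unmoved. The beaker was only partly in the last picture, and I did not measure it again.
- **Disagreement:** the arm's position gave a final hatch angle of 0.87 rad, while the top camera suggested about 0.85. Both are within the ten degrees. While raising the hatch, the distance from hinge to tool read 3–6 mm over the stated 227 mm. I put that down to the bar sitting slightly off the tool point.

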